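Wedge a press-fit drive housing apart evenly

ROBOT

A 6-joint arm with a two-finger parallel gripper is mounted at the origin on a cart in front of the work surface, level with it; the furniture and walls round the work are solid. World frame = base frame: x ahead of the robot, y to its left, z up, the work surface at z = 0. Lengths are in m, angles in rad, forces in N, time in s.
With the tool pointing down it reaches from about 0.275 to 0.825 m from the base axis. Payload 5.2 kg.
Tool frame: the origin (TCP) lies on the centre line of the jaws, within the pads' length; the fingertips stand 25 mm ahead of it and the grasp point (between the pads) lies 6 mm ahead of it; z points along the fingers, y is the line along which they close (so a half turn about z gives the same grasp; the last joint's range is limited). The gripper opens to 93 mm and grips with 3 to 60 N. Pads are 15 mm wide; open, the fingers measure 128 mm over their backs; the gripper's body (75 mm by 188 mm) begins 65 mm behind the grasp point.
Start: joints at [0.994, 0.259, 1.535, -0, 1.348, -0.203], TCP at [0.201, 0.512, 0.207] pointing down, gripper open.
Joint ranges: [-3.14, 3.14], [-0.91, 2.08], [0.19, 2.58], [-1.22, 4.36], [0.22, 2.71], [-3.12, 3.12]. Speed limits (rad/s): [2.57, 2.57, 3.14, 3.14, 3.14, 3.14].

INTERFACE

Orientations are given as a rotation vector (axis times angle).
In Python, from cell import robot gives the robot as it stands. The module is installed in compiled form; this text tells all that it offers.
- The arm moves only by the shell command python3 -m handwheel 'ROWS' [OPENING] [FORCE]. ROWS is JSON, a list of rows, each an object of numbers: "tx", "ty", "tz": the shift along the tool's x, y, z as a fraction of full scale; "ax", "ay", "az": the turn, a rotation vector about the tool's x, y, z as a fraction of full scale. In form: [{"tx": .., "ty": .., "tz": .., "ax": .., "ay": .., "az": ..}, ...]. A call has 1 to 5 rows; each row shifts and turns the commanded pose from where the row before left it, along the tool's axes as they then stand; what a row does not reach is not made up. Full scale, the value 1, is 2 cm for a shift and 4 degrees for a turn. A row lasts 1/12 s, in which the tool goes at most 41.7 mm and 7.16 degrees, less where a joint would pass 70% of its speed; a pose out of reach is approached as far as the arm can. A call with a number of a shift or a turn outside -1 to 1 is refused whole. A call with a gripper value outside its range is refused whole. OPENING is the closure, from -1 (fully open) to 1 (shut), set as the call begins (- or left out, the last holds). The fingers move at their own pace and stop on an object; FORCE is the grip in N (left out, the last holds). Time passes only in rows, so rows that do not move let the fingers close. It gives the time, the measured TCP pose, the force, the opening and the grip force at its end, in the units of the state.
- robot.get_obs(): the state, without advancing time (a new reading comes with each control period).
- robot.read_camera(name): name is "side" or "top" or "wrist"; returns the picture (420x560x3 uint8, blue, green, red); there is no depth.
- robot.calibration(name): a dict with "K" (3x3 intrinsics, pixels), "distortion" ([k1, k2, p1, p2, k3] as OpenCV has them; the pictures are not rectified), "world_from_camera" (4x4, takes a point from camera to world coordinates). Camera axes: x right, y up, looking along -z (the intrinsics and any distortion apply to the point x, -y, -z); pixel columns grow to the right and rows downward; lengths in m; the calibration is good to about 2 mm. A picture is of the moment at which its call begins: read the wrist's pose just before it. calibration takes no time and is no camera call; for the wrist camera it gives the pose at the moment of the call.
- robot.close_job(): hands the job in; it is judged then, once.
The state is a dict: "time_s": time; "joint_positions": joint angles; "joint_velocities": joint speeds; "joint_efforts": joint torques, N m; "tcp_pos": TCP position; "tcp_rot": TCP orientation; "ft_force": force on the tool from outside, world axes, zero at the start; "ft_torque": the same for the moment, N m; "width": finger opening in m; "grasp_force": force on a finger pad.
Only numpy, scipy, OpenCV 4.12 (cv2) and the standard library are available. Lean on these libraries where they do the work, as an engineer would, in place of code of your own. Each camera call takes 0.05 s, during which the arm holds its last target. There are 200 camera calls.

TASK

Take the wedge out of its rest and use its blade to prise the cover of the drive housing off the fixed half: work it down into the two pry slots at the ends of the seam, a little at a time from alternating ends, so that one end never gets more than about 5 mm ahead of the other. Stop when the seam stands open 7 mm or more at both ends and the cover is square again (ends within 3 mm of each other), then stand the wedge back in its rest with its guard down on the block. Touch the cover with nothing but the wedge, and leave the things lying around where they are.

Things in the scene. Friction and masses are not known exactly. Their poses are not given: they have to be found in the camera images.
- fixture: Fixed plate 165 x 200 x 12 mm with a grey drive housing 174 mm long (y) whose top is 76 mm above the bench (boss 5 mm higher). Origin: on the bench, in the seam plane x = 0, midway along the upright seam, which runs along y. Fixed half at +x (0 to 62 mm, ribs to 67), cover at -x. At yaw 0 -x faces the robot and +y is its left; yaw within 0.35 rad.
- slot_left (a point): Centre of the left pry slot's mouth: (2.5, 60, 76) mm in the fixture's frame. A recess open at the top, 36 mm long (y), 56 mm deep, 5 mm wide when the seam is shut: its wall at x = 5 mm is the fixed half, the wall at x = 0 is the cover and moves to -x. The cover's edge there has a 3 mm 45 degree lead-in, so the blade bears 3 mm below the top.
- slot_right (a point): The same for the right pry slot, at (2.5, -60, 76) mm in the fixture's frame. Behind the fixture an instrument cabinet stands from about x = 0.71 m on.
- cover: The moving half: grey, 36 mm thick, round boss and four empty screw holes outside. It moves only along the fixture's -x and turns about z; axes parallel to the fixture's when square; origin in its seam face at the left slot, bench height. Each end has its own press fit: about 9 N of spreading moves that end, the other stays, and an end stays where it is left (no spring-back).
- seam_left (a joint): How far the seam is open at the left slot (60 mm from the middle), in m: 0 = shut (start), 0.016 = stop.
- seam_right (a joint): How far the seam is open at the right slot, in m: 0 = shut (start), 0.016 = stop. A difference of 5.4 mm between the two is 0.045 rad of skew.
- wedge: Hand wedge 135 mm tall, 0.2 kg, upright, blade down, in its rest. Origin: at the tip, on the blade's flat face, mid-width; z up to the handle. The flat face is the plane x = 0, the sloping face looks to -x. Above the blade a guard plate 40 x 46 mm at z = 52 to 58 mm, then a black handle 20 (x) by 26 (y) mm, z = 58 to 135 mm, guard and handle centred at x = -8.5 mm.
- wedge_grip (a point): Point to grip in the middle of the wedge's handle, at (-8.5, 0, 105) mm in the wedge's frame.
- rest: Fixed grey plastic tool rest: block 64 x 76 mm, 70 mm tall, on a foot 90 x 100 x 6 mm. Origin: centre of its underside. Pocket in the middle of its top: 26 mm (x) by 34 mm (y), 60 mm deep. The wedge stands in it with its guard on the block's top, axes parallel to the rest's, tip at (8.5, 0, 18) mm in the rest's frame. Left of the work stand a pole and equipment up to 0.34 m high.
- screw_tray: Loose steel dish with screws, 98 mm across, 18 mm high. Leave alone. Origin: centre of underside.
- side_cutters: Loose side cutters, 150 x 54 x 12 mm. Leave alone. Origin: centre of underside.
- heat_sink: Loose aluminium heat sink with fins, 40 x 48 x 25 mm. Leave alone. Origin: centre of underside.
- wedge_tip (a point): Tip of the wedge (its body's origin). Blade: smooth slippery steel, 53 mm tall, 24 mm wide (16 at the tip), 2 mm thick at the tip, 0.3 mm more per mm up. Pushed straight down, flat face on the fixed half, wedge axes parallel to the fixture's, a tip t mm below the housing's top opens that end to 0.3 (t - 3) - 3 mm (7 mm at t = 36, 9 at t = 43); it takes some 10 N.

How it is judged:
On the way, in this order (a step that is already met when the one before it is completed fails the run):
1. the wedge has opened one end of the seam by more than 1.5 mm (contact force between wedge and cover above 0.3 N and value of joint any of seam_left, seam_right above 0.0015 m), for 0.05 s.
2. the wedge has opened the other end too, by more than 1.5 mm (contact force between wedge and cover above 0.3 N and value of joint each of seam_left, seam_right above 0.0015 m), for 0.05 s.
3. the seam is open by 7 mm or more at both ends (value of joint each of seam_left, seam_right above 0.0068 m), for 0.2 s.
At the end, for the whole second after the job is handed in: Seam open at least 7 mm at both slots (6.8 accepted), cover square within 0.027 rad (ends within 3 mm), wedge at rest and upright (0.1 rad) in the rest's pocket: grip point within 12 mm of the rest's axis, guard on the block (tip 12 to 22 mm above the bench) (all of step 3 and angle between the x axis of cover and the x axis of fixture, either way round below 0.027 rad and horizontal distance between wedge_grip and rest below 0.012 m and z of wedge in the frame of rest between 0.012 and 0.022 m and angle between wedge's own z axis and vertical below 0.1 rad and linear speed of wedge below 0.02 m/s); the robot touches nothing.
It fails at once if one end of the cover gets more than 5.4 mm ahead of the other (skew over 0.045 rad) (angle between the x axis of cover and the x axis of fixture, either way round above 0.045 rad).
It fails at once if the robot itself pushes on the cover (more than 2 N) (contact force between any of the fingers, the arm and cover above 2 N).
It fails at once if the dish of screws shifted by more than 20 mm (distance of screw_tray from where it was at the start of the episode above 0.02 m).
It fails at once if the side cutters shifted by more than 20 mm (distance of side_cutters from where it was at the start of the episode above 0.02 m).
It fails at once if the heat sink shifted by more than 20 mm (distance of heat_sink from where it was at the start of the episode above 0.02 m).
It also fails if it takes over 62 s, if anything falls off the work surface, if the arm or the gripper's body presses on something with over 40 N, if the wrist force passes 120 N, or if a joint passes its speed limit or range.

## Working session

There is one attempt and no reset: what is moved stays moved. The work goes in short steps, Python scripts to look and compute and a shell command to move; the robot and the scene stay as the last step left them, time stands still between calls to the robot, and variables do not carry over. Pictures are saved under pics/ and viewed, at most 10 in all, crops included, and the job is handed in when it is done.

```bash
mkdir -p pics
cat > h.py <<'E'
import numpy as np, cv2
from cell import robot
from scipy.spatial.transform import Rotation as R
def cam(n):
    c=robot.calibration(n); return np.array(c["K"]),np.array(c["distortion"]),np.array(c["world_from_camera"])
def ray(n,uv,z,c=None):
    K,D,T=c or cam(n)
    p=cv2.undistortPoints(np.array([[uv]],float),K,D)[0,0]
    d=T[:3,:3]@np.array([p[0],-p[1],-1]); o=T[:3,3]
    return o+d*(z-o[2])/d[2]
def proj(n,P,c=None):
    K,D,T=c or cam(n)
    q=(np.array(P,float).reshape(-1,3)-T[:3,3])@T[:3,:3]; q=q*[1,-1,-1]
    return cv2.projectPoints(q,np.zeros(3),np.zeros(3),K,D)[0][:,0]
E
python3 - <<'E'
from h import *
for n in("top","side"):
    cv2.imwrite(f"pics/{n}0.png",robot.read_camera(n)); K,D,T=cam(n); print(n,T.round(3).tolist(),K[0,0])
o=robot.get_obs();print(o["time_s"],o["tcp_pos"],o["tcp_rot"],o["ft_force"],o["width"]); print(R.from_rotvec(o["tcp_rot"]).as_matrix().round(3))
E
```

```text
top [[0.012, 0.997, -0.082, 0.445], [-1.0, 0.013, 0.01, -0.163], [0.011, 0.082, 0.997, 1.33], [0.0, 0.0, 0.0, 1.0]] 487.76042510109363
side [[-0.785, -0.393, 0.479, 1.054], [0.62, -0.496, 0.608, 0.487], [-0.001, 0.775, 0.632, 0.788], [0.0, 0.0, 0.0, 1.0]] 387.7241197960583
0.1 [0.20054164 0.51162093 0.2066084 ] [-5.83652266e-01 -3.08627720e+00  2.29510550e-03] [0.2995918  0.06637319 0.06402124] 0.0930502622553559
[[-0.931  0.365 -0.001]
 [ 0.365  0.931 -0.001]
 [ 0.    -0.002 -1.   ]]
```

View pics/top0.png

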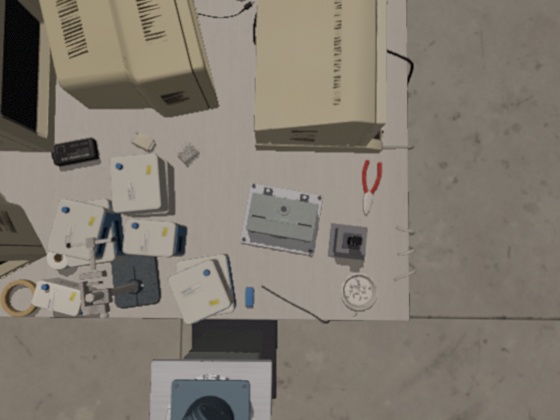

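View pics/side0.png

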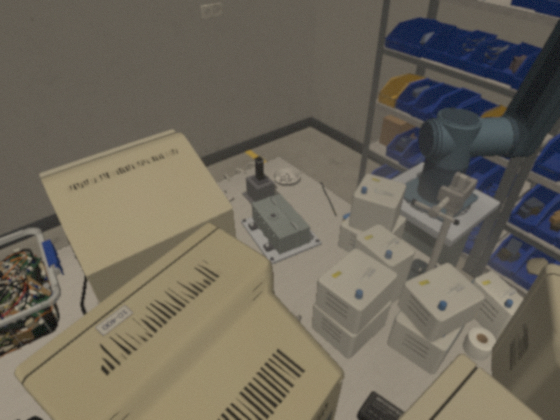

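Run:
```python
from h import *
im=cv2.imread("pics/top0.png")
cv2.imwrite("pics/top0c.png",cv2.resize(im[175:325,230:390],None,fx=5,fy=5,interpolation=cv2.INTER_CUBIC)[:600,:800] if 0 else cv2.resize(im[175:295,230:390],None,fx=5,fy=5,interpolation=cv2.INTER_CUBIC))
for uv,z in [((283,220),.076),((349,243),.07)]: print(ray("top",uv,z))
```

```text
[ 0.52013582 -0.18595556  0.076     ]
[ 0.46330662 -0.35702637  0.07      ]
```

View pics/top0c.png

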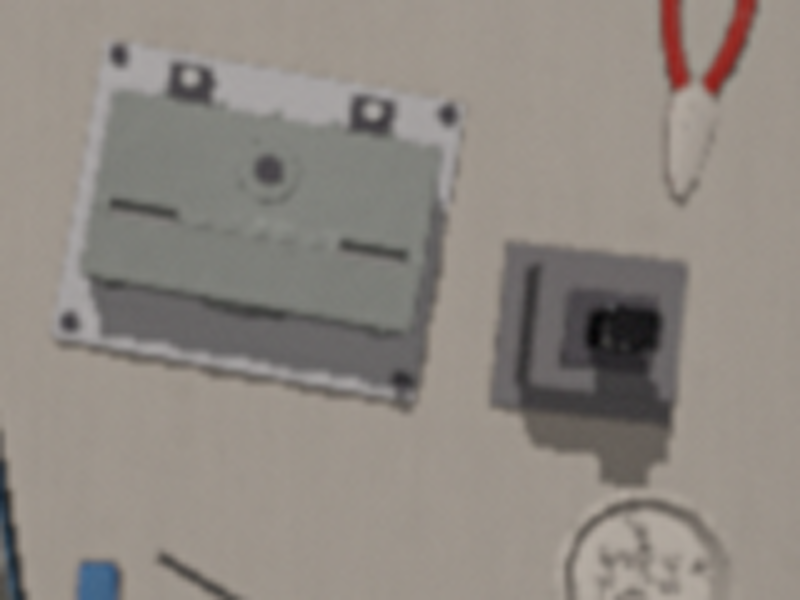

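```bash
cat >> h.py <<'E'
def cr(u,v,s=5,o=(230,175)): return ((u+.5)/s-.5+o[0],(v+.5)/s-.5+o[1])
E
python3 - <<'E'
from h import *
L=ray("top",cr(143,209),.076);Rr=ray("top",cr(374,250),.076)
d=L-Rr; print("slots",L,Rr,np.linalg.norm(d),"yaw",np.degrees(np.arctan2(-d[0],d[1])))
F=[ray("top",cr(*p),.0065) for p in [(508,240),(686,262),(492,408)]]
print("foot",F,np.linalg.norm(F[1]-F[0]),np.linalg.norm(F[2]-F[0]),"centre",(F[1]+F[2])/2)
d=F[0]-F[1];print(np.degrees(np.arctan2(-d[0],d[1])))
print("plate",[ray("top",cr(*p),.012) for p in [(108,42),(462,100),(55,340),(410,405)]])
print("tophandle",ray("top",cr(636,328),.153), ray("top",cr(610,328),.13))
E
```

```text
slots [ 0.52858502 -0.12199944  0.076     ] [ 0.50900001 -0.24116951  0.076     ] 0.12076869844335701 yaw -9.332848584847218
foot [array([ 0.51893606, -0.31833876,  0.0065    ]), array([ 0.50823237, -0.41520416,  0.0065    ]), array([ 0.42791448, -0.3099982 ,  0.0065    ])] 0.09745499243488238 0.09140291000561176 centre [ 0.46807343 -0.36260118  0.0065    ]
-6.305634183610807
plate [array([ 0.62364682, -0.09942551,  0.012     ]), array([ 0.59453183, -0.29237364,  0.012     ]), array([ 0.46154751, -0.0736679 ,  0.012     ]), array([ 0.42904291, -0.26521213,  0.012     ])]
tophandle [ 0.46907755 -0.36306821  0.153     ] [ 0.4693834  -0.35418233  0.13      ]
```

```bash
U='{"tz":-1}'
python3 -m handwheel '[{"tz":-1},{"tz":-1},{"tz":-1},{"tz":-1},{"tz":-1}]' -1 30
python3 -m handwheel '[{"tz":-1},{"tz":-1},{"tz":-1,"az":1},{"tz":-1,"az":1},{"tz":-1,"az":1}]'
python3 -m handwheel '[{"tz":-1,"az":1},{"az":1},{"az":1},{"az":1},{"az":1}]'
python3 -m handwheel '[{"az":1},{"az":1},{"az":1},{"az":1},{"az":1}]'
python3 -m handwheel '[{"az":1},{"az":1},{"az":1},{"az":1},{"az":1}]'
python3 -m handwheel '[{"az":0.9},{}]'
```

```text
schema error: expected keys tx, ty, tz, ax, ay, az
schema error: expected keys tx, ty, tz, ax, ay, az
schema error: expected keys tx, ty, tz, ax, ay, az
schema error: expected keys tx, ty, tz, ax, ay, az
schema error: expected keys tx, ty, tz, ax, ay, az
schema error: expected keys tx, ty, tz, ax, ay, az
```

```bash
python3 -m handwheel '[{"tx":0,"ty":0,"tz":-1,"ax":0,"ay":0,"az":0},{"tx":0,"ty":0,"tz":-1,"ax":0,"ay":0,"az":0},{"tx":0,"ty":0,"tz":-1,"ax":0,"ay":0,"az":0},{"tx":0,"ty":0,"tz":-1,"ax":0,"ay":0,"az":0},{"tx":0,"ty":0,"tz":-1,"ax":0,"ay":0,"az":0}]' -1 30
python3 -m handwheel '[{"tx":0,"ty":0,"tz":-1,"ax":0,"ay":0,"az":0},{"tx":0,"ty":0,"tz":-1,"ax":0,"ay":0,"az":0},{"tx":0,"ty":0,"tz":-1,"ax":0,"ay":0,"az":1},{"tx":0,"ty":0,"tz":-1,"ax":0,"ay":0,"az":1},{"tx":0,"ty":0,"tz":-1,"ax":0,"ay":0,"az":1}]'
python3 -m handwheel '[{"tx":0,"ty":0,"tz":-1,"ax":0,"ay":0,"az":1},{"tx":0,"ty":0,"tz":0,"ax":0,"ay":0,"az":1},{"tx":0,"ty":0,"tz":0,"ax":0,"ay":0,"az":1},{"tx":0,"ty":0,"tz":0,"ax":0,"ay":0,"az":1},{"tx":0,"ty":0,"tz":0,"ax":0,"ay":0,"az":1}]'
python3 -m handwheel '[{"tx":0,"ty":0,"tz":0,"ax":0,"ay":0,"az":1},{"tx":0,"ty":0,"tz":0,"ax":0,"ay":0,"az":1},{"tx":0,"ty":0,"tz":0,"ax":0,"ay":0,"az":1},{"tx":0,"ty":0,"tz":0,"ax":0,"ay":0,"az":1},{"tx":0,"ty":0,"tz":0,"ax":0,"ay":0,"az":1}]'
python3 -m handwheel '[{"tx":0,"ty":0,"tz":0,"ax":0,"ay":0,"az":1},{"tx":0,"ty":0,"tz":0,"ax":0,"ay":0,"az":1},{"tx":0,"ty":0,"tz":0,"ax":0,"ay":0,"az":1},{"tx":0,"ty":0,"tz":0,"ax":0,"ay":0,"az":1},{"tx":0,"ty":0,"tz":0,"ax":0,"ay":0,"az":1}]'
python3 -m handwheel '[{"tx":0,"ty":0,"tz":0,"ax":0,"ay":0,"az":0.8},{"tx":0,"ty":0,"tz":0,"ax":0,"ay":0,"az":0}]'
```

```text
time_s: 0.52
tcp_pos: [0.2006, 0.5117, 0.3078]
tcp_rot: [-0.584, -3.086, 0.002]
ft_force: [0.1, 0.3, -0.1]
width: 0.093
grasp_force: 0.0
time_s: 0.93
tcp_pos: [0.2006, 0.5118, 0.4079]
tcp_rot: [-0.908, -3.007, 0.001]
ft_force: [0.5, -0.3, -0.1]
width: 0.0926
grasp_force: 0.0
time_s: 1.35
tcp_pos: [0.2008, 0.512, 0.427]
tcp_rot: [-1.417, -2.804, 0.001]
ft_force: [0.2, -0.3, 0.4]
width: 0.0929
grasp_force: 0.0
time_s: 1.77
tcp_pos: [0.2007, 0.5119, 0.4268]
tcp_rot: [1.882, 2.515, -0.002]
ft_force: [0.1, -0.3, 0.8]
width: 0.0932
grasp_force: 0.0
time_s: 2.18
tcp_pos: [0.2007, 0.5119, 0.4268]
tcp_rot: [2.29, 2.15, -0.002]
ft_force: [-0.1, 0.7, -0.8]
width: 0.0932
grasp_force: 0.0
time_s: 2.35
tcp_pos: [0.2008, 0.5119, 0.4269]
tcp_rot: [2.348, 2.087, -0.002]
ft_force: [0.2, 0.4, -0.1]
width: 0.0932
grasp_force: 0.0
```

```bash
python3 -m handwheel '[{"tx":-1,"ty":0.45,"tz":0,"ax":0,"ay":0,"az":0},{"tx":-1,"ty":0.45,"tz":0,"ax":0,"ay":0,"az":0},{"tx":-1,"ty":0.45,"tz":0,"ax":0,"ay":0,"az":0},{"tx":-1,"ty":0.45,"tz":0,"ax":0,"ay":0,"az":0},{"tx":-1,"ty":0.45,"tz":0,"ax":0,"ay":0,"az":0}]' |head -2
python3 -m handwheel '[{"tx":-1,"ty":0.45,"tz":0,"ax":0,"ay":0,"az":0},{"tx":-1,"ty":0.45,"tz":0,"ax":0,"ay":0,"az":0},{"tx":-1,"ty":0.45,"tz":0,"ax":0,"ay":0,"az":0},{"tx":-1,"ty":0.45,"tz":0,"ax":0,"ay":0,"az":0},{"tx":-1,"ty":0.45,"tz":0,"ax":0,"ay":0,"az":0}]' |head -2
python3 -m handwheel '[{"tx":-1,"ty":0.45,"tz":0,"ax":0,"ay":0,"az":0},{"tx":-1,"ty":0.45,"tz":0,"ax":0,"ay":0,"az":0},{"tx":-1,"ty":0.45,"tz":0,"ax":0,"ay":0,"az":0},{"tx":-1,"ty":0.45,"tz":0,"ax":0,"ay":0,"az":0},{"tx":-1,"ty":0.45,"tz":0,"ax":0,"ay":0,"az":0}]' |head -2
python3 -m handwheel '[{"tx":-1,"ty":0.45,"tz":0,"ax":0,"ay":0,"az":0},{"tx":-1,"ty":0.45,"tz":0,"ax":0,"ay":0,"az":0},{"tx":-1,"ty":0.45,"tz":0,"ax":0,"ay":0,"az":0},{"tx":-1,"ty":0.45,"tz":0,"ax":0,"ay":0,"az":0},{"tx":-1,"ty":0.45,"tz":0,"ax":0,"ay":0,"az":0}]' |head -2
python3 -m handwheel '[{"tx":-1,"ty":0.45,"tz":0,"ax":0,"ay":0,"az":0},{"tx":-1,"ty":0.45,"tz":0,"ax":0,"ay":0,"az":0},{"tx":-1,"ty":0.45,"tz":0,"ax":0,"ay":0,"az":0},{"tx":-1,"ty":0.45,"tz":0,"ax":0,"ay":0,"az":0},{"tx":-1,"ty":0.45,"tz":0,"ax":0,"ay":0,"az":0}]' |head -2
python3 -m handwheel '[{"tx":-1,"ty":0.45,"tz":0,"ax":0,"ay":0,"az":0},{"tx":-1,"ty":0.45,"tz":0,"ax":0,"ay":0,"az":0},{"tx":-1,"ty":0.45,"tz":0,"ax":0,"ay":0,"az":0},{"tx":-1,"ty":0.45,"tz":0,"ax":0,"ay":0,"az":0},{"tx":-1,"ty":0.45,"tz":0,"ax":0,"ay":0,"az":0}]' |head -2
python3 -m handwheel '[{"tx":-1,"ty":0.45,"tz":0,"ax":0,"ay":0,"az":0},{"tx":-1,"ty":0.45,"tz":0,"ax":0,"ay":0,"az":0},{"tx":-1,"ty":0.45,"tz":0,"ax":0,"ay":0,"az":0},{"tx":-1,"ty":0.45,"tz":0,"ax":0,"ay":0,"az":0},{"tx":0,"ty":0,"tz":0,"ax":0,"ay":0,"az":0}]'
python3 - <<'E'
from h import *
o=robot.get_obs();c=cam("wrist");np.savez("w1.npz",K=c[0],D=c[1],T=c[2])
cv2.imwrite("pics/w1.png",cv2.resize(robot.read_camera("wrist"),(800,600),interpolation=cv2.INTER_CUBIC))
print(o["tcp_pos"],R.from_rotvec(o["tcp_rot"]).as_matrix().round(3),c[2].round(3),c[0][0,0])
E
```

```text
time_s: 2.77
tcp_pos: [0.234, 0.4065, 0.427]
time_s: 3.18
tcp_pos: [0.2671, 0.3019, 0.4272]
time_s: 3.6
tcp_pos: [0.3003, 0.1974, 0.4272]
time_s: 4.02
tcp_pos: [0.3335, 0.0929, 0.4272]
time_s: 4.43
tcp_pos: [0.3667, -0.0116, 0.4272]
time_s: 4.85
tcp_pos: [0.3999, -0.1161, 0.4272]
time_s: 5.27
tcp_pos: [0.427, -0.2019, 0.4257]
tcp_rot: [-2.346, -2.087, 0.002]
ft_force: [-1.3, 0.2, -0.4]
width: 0.0927
grasp_force: 0.0
[ 0.42701143 -0.2018838   0.42573792] [[ 0.116  0.993 -0.002]
 [ 0.993 -0.116  0.   ]
 [ 0.    -0.002 -1.   ]] [[ 0.993  0.11   0.037  0.437]
 [-0.116  0.948  0.297 -0.119]
 [-0.002 -0.299  0.954  0.603]
 [ 0.     0.     0.     1.   ]] 317.1820720585356
```

View pics/w1.png

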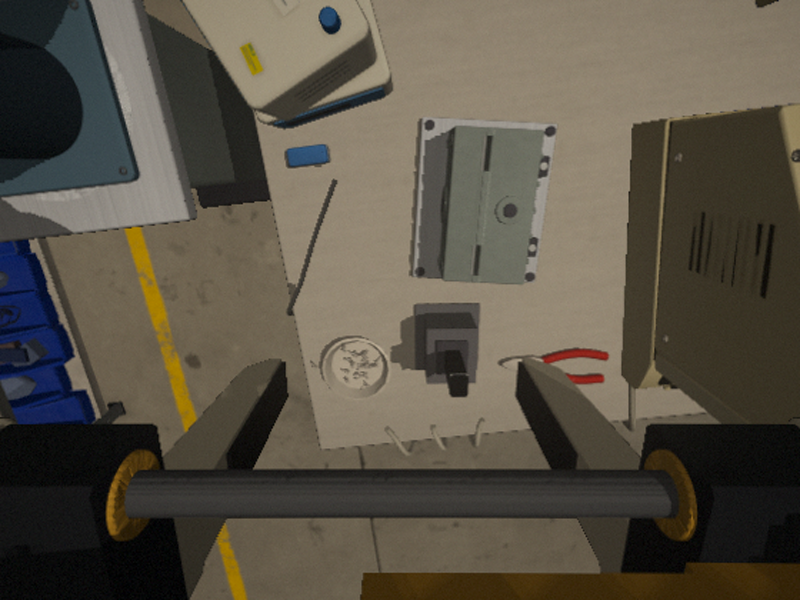

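```bash
python3 -m handwheel '[{"tx":-0.96,"ty":0.37,"tz":1,"ax":0,"ay":0,"az":0},{"tx":-0.96,"ty":0.37,"tz":1,"ax":0,"ay":0,"az":0},{"tx":-0.96,"ty":0.37,"tz":1,"ax":0,"ay":0,"az":0},{"tx":-0.96,"ty":0.37,"tz":1,"ax":0,"ay":0,"az":0},{"tx":-0.96,"ty":0.37,"tz":1,"ax":0,"ay":0,"az":0}]' |head -2
python3 -m handwheel '[{"tx":-0.96,"ty":0.37,"tz":1,"ax":0,"ay":0,"az":0},{"tx":-0.96,"ty":0.37,"tz":1,"ax":0,"ay":0,"az":0},{"tx":-0.96,"ty":0.37,"tz":1,"ax":0,"ay":0,"az":0},{"tx":0,"ty":0,"tz":0,"ax":0,"ay":0,"az":0}]'
python3 - <<'E'
from h import *
o=robot.get_obs();c=cam("wrist");np.savez("w2.npz",K=c[0],D=c[1],T=c[2])
cv2.imwrite("pics/w2.png",cv2.resize(robot.read_camera("wrist"),(800,600),interpolation=cv2.INTER_CUBIC))
print(o["tcp_pos"])
E
```

```text
time_s: 5.73
tcp_pos: [0.4522, -0.2979, 0.3268]
time_s: 6.07
tcp_pos: [0.4664, -0.3587, 0.2623]
tcp_rot: [-2.341, -2.085, 0.001]
ft_force: [-1.1, 0.6, -1.3]
width: 0.0931
grasp_force: 0.0
[ 0.46643014 -0.3586796   0.26228296]
```

View pics/w2.png

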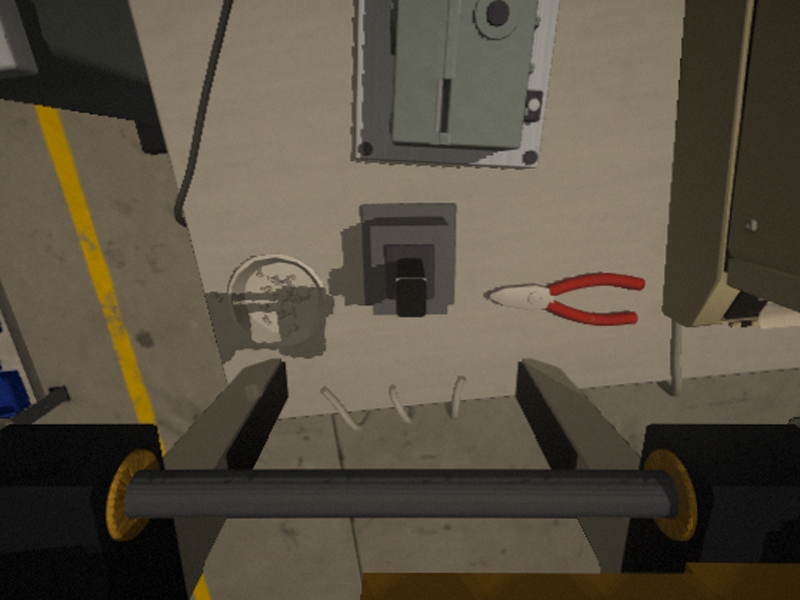

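```bash
cat >> h.py <<'E'
def ld(f):
    d=np.load(f);return d["K"],d["D"],d["T"]
def up(u,v): return ((u+.5)*.7-.5,(v+.5)*.7-.5)
E
python3 - <<'E'
from h import *
c=ld("w2.npz")
def s(n,uvs,z):
    P=np.array([ray("",up(*p),z,c) for p in uvs]); print(n,P[:,:2].round(4).tolist(),"mean",P.mean(0)[:2].round(4)); return P
F=s("foot",[(359.5,203.5),(456.5,203)],.006); d=F[0]-F[1]; print(np.linalg.norm(d)); 
u=(F[1]-F[0])/np.linalg.norm(F[1]-F[0]); yaw=np.arctan2(u[1],u[0]); n=np.array([u[1],-u[0],0]); print("yaw",np.degrees(yaw),"centre",F.mean(0)+n*.05)
H=s("htop",[(397,279),(425,279),(426,316),(397,317)],.153)
G=s("guard",[(384,245),(434,245)],.076);print(np.linalg.norm(G[0]-G[1]),"centre",G.mean(0)+n*.023)
S=s("slotR ends",[(443.5,79.5),(443.5,132)],.076); print(np.linalg.norm(S[0]-S[1]))
B=s("block",[(371,224),(447,223)],.07)
E
```

```text
foot [[0.4316, -0.3067], [0.522, -0.3167]] mean [ 0.4768 -0.3117]
0.09094640826210841
yaw -6.327610647708813 centre [ 0.47129825 -0.36141152  0.006     ]
htop [[0.4644, -0.3469], [0.4826, -0.349], [0.4807, -0.3744], [0.4613, -0.3729]] mean [ 0.4722 -0.3608]
guard [[0.4539, -0.3366], [0.4941, -0.3412]] mean [ 0.474  -0.3389]
0.04041640304032012 centre [ 0.47147032 -0.36175476  0.076     ]
slotR ends [[0.5123, -0.2216], [0.5092, -0.2571]] mean [ 0.5107 -0.2393]
0.03562957371206886
block [[0.4453, -0.3194], [0.5065, -0.3257]] mean [ 0.4759 -0.3225]
```

```bash
python3 -m handwheel '[{"tx":-0.1,"ty":0.27,"tz":0.9,"ax":0,"ay":0,"az":0},{"tx":0,"ty":0,"tz":1,"ax":0,"ay":0,"az":0},{"tx":0,"ty":0,"tz":1,"ax":0,"ay":0,"az":0},{"tx":0,"ty":0,"tz":1,"ax":0,"ay":0,"az":0},{"tx":0,"ty":0,"tz":1,"ax":0,"ay":0,"az":0}]' |head -2
python3 -m handwheel '[{"tx":0,"ty":0,"tz":1,"ax":0,"ay":0,"az":0},{"tx":0,"ty":0,"tz":0.75,"ax":0,"ay":0,"az":0},{"tx":0,"ty":0,"tz":0,"ax":0,"ay":0,"az":0}]'
python3 -m handwheel '[{"tx":0,"ty":0,"tz":0,"ax":0,"ay":0,"az":0},{"tx":0,"ty":0,"tz":0,"ax":0,"ay":0,"az":0},{"tx":0,"ty":0,"tz":0,"ax":0,"ay":0,"az":0},{"tx":0,"ty":0,"tz":0,"ax":0,"ay":0,"az":0},{"tx":0,"ty":0,"tz":0,"ax":0,"ay":0,"az":0}]' 1 50
python3 -m handwheel '[{"tx":0,"ty":0,"tz":0,"ax":0,"ay":0,"az":0},{"tx":0,"ty":0,"tz":0,"ax":0,"ay":0,"az":0},{"tx":0,"ty":0,"tz":0,"ax":0,"ay":0,"az":0},{"tx":0,"ty":0,"tz":0,"ax":0,"ay":0,"az":0},{"tx":0,"ty":0,"tz":0,"ax":0,"ay":0,"az":0}]'
```

```text
time_s: 6.53
tcp_pos: [0.4733, -0.3595, 0.1705]
time_s: 6.78
tcp_pos: [0.4717, -0.3579, 0.1327]
tcp_rot: [-2.341, -2.089, -0.001]
ft_force: [-0.5, -0.3, 0.3]
width: 0.0934
grasp_force: 0.0
time_s: 7.2
tcp_pos: [0.4731, -0.361, 0.1355]
tcp_rot: [2.344, 2.088, 0.0]
ft_force: [-0.0, 0.1, 0.2]
width: 0.0638
grasp_force: 0.0
time_s: 7.62
tcp_pos: [0.4726, -0.3607, 0.1343]
tcp_rot: [-2.346, -2.089, -0.0]
ft_force: [-0.8, -0.4, 0.6]
width: 0.0308
grasp_force: 0.0
```

```bash
python3 -m handwheel '[{"tx":0,"ty":0,"tz":0,"ax":0,"ay":0,"az":0},{"tx":0,"ty":0,"tz":0,"ax":0,"ay":0,"az":0},{"tx":0,"ty":0,"tz":0,"ax":0,"ay":0,"az":0},{"tx":0,"ty":0,"tz":0,"ax":0,"ay":0,"az":0},{"tx":0,"ty":0,"tz":0,"ax":0,"ay":0,"az":0}]'
python3 - <<'E'
from h import *
for i in range(4):
    o=robot.get_obs();print(o["tcp_pos"],o["width"],o["grasp_force"],o["ft_force"].round(2)); robot.read_camera("top")
E
```

```text
time_s: 8.03
tcp_pos: [0.4726, -0.3607, 0.1343]
tcp_rot: [-2.346, -2.089, 0.0]
ft_force: [-0.4, -0.7, -0.2]
width: 0.0195
grasp_force: 50.0
[ 0.4725937  -0.36066198  0.13427968] 0.019495271680026346 49.989463090896606 [-0.4  -0.68 -0.24]
[ 0.47258849 -0.3606699   0.13430499] 0.01947167179176349 49.98963475227356 [ 0.21  0.47 -0.37]
[ 0.47259401 -0.36069062  0.13429075] 0.01968057788711487 49.989556074142456 [-0.06  0.14 -0.54]
[ 0.47259557 -0.3606559   0.13428842] 0.019650106019318703 49.98964011669159 [ 0.2  -0.29  0.32]
```

```bash
python3 -m handwheel '[{"tx":0,"ty":0,"tz":-0.5,"ax":0,"ay":0,"az":0},{"tx":0,"ty":0,"tz":-1,"ax":0,"ay":0,"az":0},{"tx":0,"ty":0,"tz":-1,"ax":0,"ay":0,"az":0},{"tx":0,"ty":0,"tz":-1,"ax":0,"ay":0,"az":0},{"tx":0,"ty":0,"tz":-1,"ax":0,"ay":0,"az":0.67}]'
python3 - <<'E'
from h import *
c=ld("w1.npz")
L=ray("",up(488.5,153),.076,c);r=ray("",up(477.5,260),.076,c);d=L-r
print(L,r,np.linalg.norm(d),np.degrees(np.arctan2(-d[0],d[1])))
E
```

```text
time_s: 8.65
tcp_pos: [0.4726, -0.3605, 0.2258]
tcp_rot: [-2.394, -2.034, -0.0]
ft_force: [0.2, -0.2, -2.3]
width: 0.0194
grasp_force: 50.0
[ 0.53260524 -0.12063772  0.076     ] [ 0.5127314  -0.23897161  0.076     ] 0.11999116239896654 -9.53369119765448
```

```bash
python3 -m handwheel '[{"tx":0.9,"ty":0.08,"tz":0,"ax":0,"ay":0,"az":0},{"tx":0.9,"ty":0.08,"tz":0,"ax":0,"ay":0,"az":0},{"tx":0.9,"ty":0.08,"tz":0,"ax":0,"ay":0,"az":0},{"tx":0.9,"ty":0.08,"tz":0,"ax":0,"ay":0,"az":0},{"tx":0.9,"ty":0.08,"tz":0,"ax":0,"ay":0,"az":0}]' |head -2
python3 -m handwheel '[{"tx":0.9,"ty":0.07,"tz":0.5,"ax":0,"ay":0,"az":0},{"tx":0.9,"ty":0.07,"tz":0.5,"ax":0,"ay":0,"az":0},{"tx":0,"ty":0,"tz":0,"ax":0,"ay":0,"az":0},{"tx":0,"ty":0,"tz":0,"ax":0,"ay":0,"az":0},{"tx":0,"ty":0,"tz":0,"ax":0,"ay":0,"az":0}]'
python3 - <<'E'
from h import *
o=robot.get_obs();c=cam("wrist");np.savez("w3.npz",K=c[0],D=c[1],T=c[2])
im=robot.read_camera("wrist");cv2.imwrite("w3.png",im)
p=proj("",[o["tcp_pos"]-[0,0,.1163]],c)[0];print(o["tcp_pos"],p, R.from_rotvec(o["tcp_rot"]).as_matrix().round(4))
x=int(np.clip(p[0]-80,0,400));y=int(np.clip(p[1]-60,0,300));print(x,y)
cv2.imwrite("pics/w3.png",cv2.resize(im[y:y+120,x:x+160],None,fx=5,fy=5,interpolation=cv2.INTER_CUBIC))
E
```

```text
time_s: 9.07
tcp_pos: [0.4952, -0.2723, 0.225]
time_s: 9.48
tcp_pos: [0.5039, -0.2388, 0.2051]
tcp_rot: [2.393, 2.034, -0.0]
ft_force: [-0.4, -0.7, -1.8]
width: 0.0192
grasp_force: 50.0
[ 0.50388705 -0.23877782  0.20510611] [280.60249074 204.34112273] [[ 1.612e-01  9.869e-01  6.000e-04]
 [ 9.869e-01 -1.612e-01 -1.100e-03]
 [-1.000e-03  8.000e-04 -1.000e+00]]
200 144
```

View pics/w3.png

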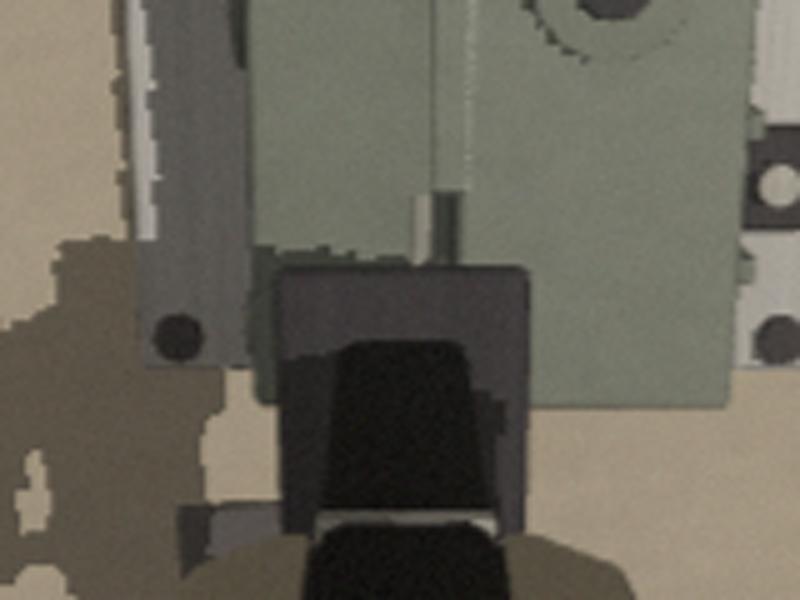

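Run:
```python
from h import *
c=ld("w3.npz"); q=lambda u,v,z: ray("",cr(u,v,5,(200,144)),z,c)
tcp=np.array([.50389,-.23878]);fx=np.array([.9867,-.1625]);fy=np.array([.1625,.9867])
def loc(P): d=P[:2]-tcp; return (np.array([d@fx,d@fy])*1e3).round(2)
for n,a in dict(wall=(462,230,.076),wall2=(462,195,.076),cov=(432,230,.076),seamtop=(432,10,.076),lead=(412,230,.076),slotend=(447,190,.076),endL=(260,405,.076),endR=(730,407,.076),covL=(252,240,.076),gL=(281,268,.1468),gR=(528,267,.1468),gL2=(281,500,.1468),gR2=(526,500,.1468)).items():
    print(n,loc(q(*a)),q(*a)[:2].round(4))
a=q(281,500,.1468)-q(281,268,.1468);b=q(526,500,.1468)-q(528,267,.1468);s=q(432,10,.076)-q(432,230,.076);e=q(730,407,.076)-q(260,405,.076)
for w in(a,b,s): w=w*np.sign(w[1]);print("yaw",np.degrees(np.arctan2(-w[0],w[1])))
print(np.degrees(np.arctan2(e[1],e[0])))
```

```text
wall [11.28 11.53] [ 0.5169 -0.2292]
wall2 [11.2  18.58] [ 0.518  -0.2223]
cov [ 5.34 11.52] [ 0.511  -0.2283]
seamtop [ 5.08 54.33] [ 0.5177 -0.186 ]
lead [ 1.38 11.52] [ 0.5071 -0.2276]
slotend [ 8.24 19.58] [ 0.5152 -0.2208]
endL [-29.7  -25.28] [ 0.4705 -0.2589]
endR [ 66.67 -25.64] [ 0.5655 -0.2749]
covL [-30.37   9.45] [ 0.4755 -0.2245]
gL [-19.08  22.28] [ 0.4887 -0.2137]
gR [18.82 22.47] [ 0.5261 -0.2197]
gL2 [-19.94 -16.22] [ 0.4816 -0.2515]
gR2 [ 19.44 -16.19] [ 0.5204 -0.2579]
yaw -10.640433201976519
yaw -8.444119003863362
yaw -9.00274752417417
-9.563825706543852
```

```bash
python3 -m handwheel '[{"tx":0.1,"ty":0.035,"tz":0,"ax":0,"ay":0,"az":0},{"tx":0,"ty":0,"tz":0.4,"ax":0,"ay":0,"az":0},{"tx":0,"ty":0,"tz":0.4,"ax":0,"ay":0,"az":0},{"tx":0,"ty":0,"tz":0,"ax":0,"ay":0,"az":0},{"tx":0,"ty":0,"tz":0,"ax":0,"ay":0,"az":0}]'
python3 -m handwheel '[{"tx":0,"ty":0,"tz":0.15,"ax":0,"ay":0,"az":0},{"tx":0,"ty":0,"tz":0,"ax":0,"ay":0,"az":0},{"tx":0,"ty":0,"tz":0,"ax":0,"ay":0,"az":0}]'
python3 -m handwheel '[{"tx":0,"ty":0,"tz":0.15,"ax":0,"ay":0,"az":0},{"tx":0,"ty":0,"tz":0,"ax":0,"ay":0,"az":0},{"tx":0,"ty":0,"tz":0,"ax":0,"ay":0,"az":0}]'
```

```text
time_s: 9.95
tcp_pos: [0.5043, -0.2362, 0.1874]
tcp_rot: [-2.393, -2.033, 0.0]
ft_force: [0.4, 0.4, -1.1]
width: 0.0193
grasp_force: 50.0
time_s: 10.2
tcp_pos: [0.5047, -0.2363, 0.1853]
tcp_rot: [-2.394, -2.034, 0.0]
ft_force: [0.2, 0.4, -2.4]
width: 0.0193
grasp_force: 50.0
time_s: 10.45
tcp_pos: [0.5049, -0.2363, 0.1824]
tcp_rot: [2.394, 2.034, 0.0]
ft_force: [1.3, -0.6, -1.9]
width: 0.019
grasp_force: 50.0
```

```bash
python3 -m handwheel '[{"tx":0,"ty":0,"tz":0.15,"ax":0,"ay":0,"az":0},{"tx":0,"ty":0,"tz":0,"ax":0,"ay":0,"az":0}]'|sed -n '1,4p'
python3 -m handwheel '[{"tx":0,"ty":0,"tz":0.15,"ax":0,"ay":0,"az":0},{"tx":0,"ty":0,"tz":0,"ax":0,"ay":0,"az":0}]'|sed -n '1,4p'
python3 -m handwheel '[{"tx":0,"ty":0,"tz":0.15,"ax":0,"ay":0,"az":0},{"tx":0,"ty":0,"tz":0,"ax":0,"ay":0,"az":0}]'|sed -n '1,4p'
```

```text
time_s: 10.62
tcp_pos: [0.5051, -0.2363, 0.1792]
tcp_rot: [2.394, 2.034, 0.001]
ft_force: [2.7, -1.2, -2.0]
time_s: 10.78
tcp_pos: [0.5053, -0.2365, 0.1767]
tcp_rot: [2.393, 2.033, 0.001]
ft_force: [2.0, -1.0, 0.4]
time_s: 10.95
tcp_pos: [0.5054, -0.2367, 0.174]
tcp_rot: [2.393, 2.033, 0.001]
ft_force: [2.3, -0.2, 2.9]
```

```bash
python3 -m handwheel '[{"tx":0,"ty":0,"tz":0.15,"ax":0,"ay":0,"az":0},{"tx":0,"ty":0,"tz":0,"ax":0,"ay":0,"az":0}]'|sed -n '1,4p'
python3 -m handwheel '[{"tx":0,"ty":0,"tz":0.15,"ax":0,"ay":0,"az":0},{"tx":0,"ty":0,"tz":0,"ax":0,"ay":0,"az":0}]'|sed -n '1,4p'
python3 - <<'E'
from h import *
o=robot.get_obs();print(o["tcp_pos"],o["ft_force"]);c=cam("wrist");np.savez("w4.npz",K=c[0],D=c[1],T=c[2])
im=robot.read_camera("wrist");cv2.imwrite("w4.png",im);t=robot.read_camera("top");cv2.imwrite("t4.png",t)
a=cv2.resize(im[110:230,200:300],(500,600),interpolation=cv2.INTER_CUBIC)
b=cv2.resize(t[200:250,270:320],(300,300),interpolation=cv2.INTER_CUBIC)
v=np.zeros((600,800,3),np.uint8);v[:,:500]=a;v[:300,500:]=b;cv2.imwrite("pics/w4.png",v)
E
```

```text
time_s: 11.12
tcp_pos: [0.5054, -0.2367, 0.171]
tcp_rot: [2.393, 2.033, 0.001]
ft_force: [3.0, -0.4, 3.8]
time_s: 11.28
tcp_pos: [0.5054, -0.2367, 0.168]
tcp_rot: [2.393, 2.033, 0.001]
ft_force: [2.3, -0.8, 4.6]
[ 0.50540103 -0.23673552  0.16797749] [ 2.33160707 -0.83343322  4.60462233]
```

View pics/w4.png

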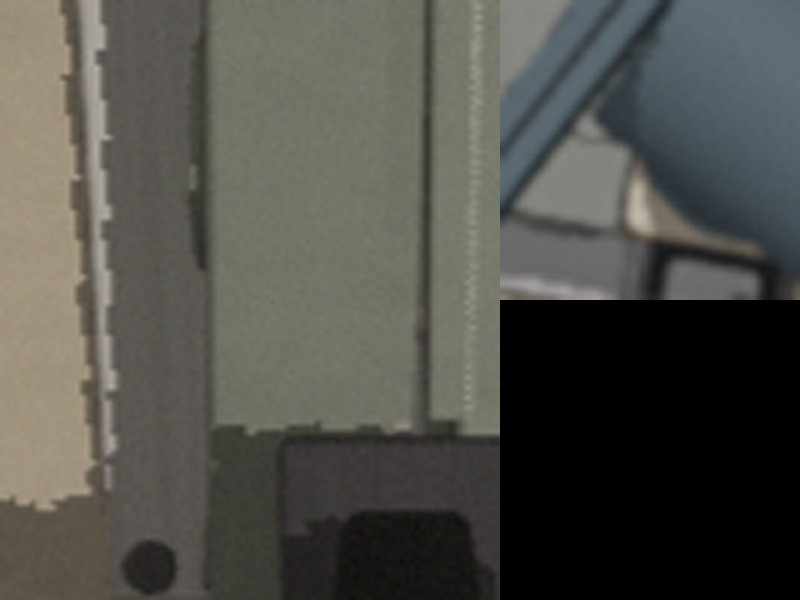

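```bash
python3 -m handwheel '[{"tx":0,"ty":0,"tz":-0.6,"ax":0,"ay":0,"az":0},{"tx":0,"ty":0,"tz":-0.6,"ax":0,"ay":0,"az":0},{"tx":0,"ty":0,"tz":-0.6,"ax":0,"ay":0,"az":0},{"tx":0,"ty":0,"tz":0,"ax":0,"ay":0,"az":0},{"tx":0,"ty":0,"tz":0,"ax":0,"ay":0,"az":0}]'
python3 -m handwheel '[{"tx":1,"ty":0,"tz":0,"ax":0,"ay":0,"az":0},{"tx":1,"ty":0,"tz":0,"ax":0,"ay":0,"az":0},{"tx":1,"ty":0,"tz":0,"ax":0,"ay":0,"az":0},{"tx":1,"ty":0,"tz":0,"ax":0,"ay":0,"az":0},{"tx":1,"ty":0,"tz":0,"ax":0,"ay":0,"az":0}]'|head -2
python3 -m handwheel '[{"tx":1,"ty":0.015,"tz":0,"ax":0,"ay":0,"az":0},{"tx":0,"ty":0,"tz":0,"ax":0,"ay":0,"az":0},{"tx":0,"ty":0,"tz":0,"ax":0,"ay":0,"az":0},{"tx":0,"ty":0,"tz":0,"ax":0,"ay":0,"az":0},{"tx":0,"ty":0,"tz":0,"ax":0,"ay":0,"az":0}]'
python3 - <<'E'
from h import *
o=robot.get_obs();c=cam("wrist");np.savez("w5.npz",K=c[0],D=c[1],T=c[2]);print(o["tcp_pos"],o["ft_force"])
im=robot.read_camera("wrist");cv2.imwrite("w5.png",im)
cv2.imwrite("pics/w5.png",cv2.resize(im[144:264,200:360],None,fx=5,fy=5,interpolation=cv2.INTER_CUBIC))
E
```

```text
time_s: 11.8
tcp_pos: [0.5039, -0.2359, 0.2027]
tcp_rot: [-2.393, -2.033, 0.001]
ft_force: [-0.6, 0.9, -1.0]
width: 0.0194
grasp_force: 50.0
time_s: 12.22
tcp_pos: [0.5196, -0.1362, 0.2015]
time_s: 12.63
tcp_pos: [0.5239, -0.1186, 0.2027]
tcp_rot: [-2.394, -2.033, 0.002]
ft_force: [0.7, 0.2, -2.0]
width: 0.0194
grasp_force: 50.0
[ 0.52390796 -0.11858354  0.20266962] [ 0.663316    0.15154916 -2.04902242]
```

View pics/w5.png

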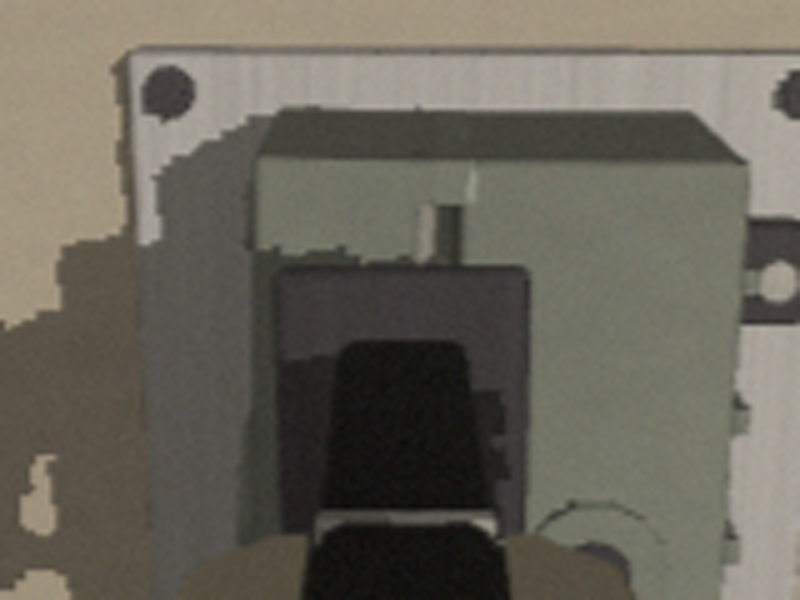

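```bash
python3 -m handwheel '[{"tx":0,"ty":0.05,"tz":0.3,"ax":0,"ay":0,"az":0},{"tx":0,"ty":0,"tz":0.25,"ax":0,"ay":0,"az":0},{"tx":0,"ty":0,"tz":0,"ax":0,"ay":0,"az":0},{"tx":0,"ty":0,"tz":0,"ax":0,"ay":0,"az":0}]'|sed -n 2,4p
python3 -m handwheel '[{"tx":0,"ty":0,"tz":0.15,"ax":0,"ay":0,"az":0},{"tx":0,"ty":0,"tz":0,"ax":0,"ay":0,"az":0},{"tx":0,"ty":0,"tz":0,"ax":0,"ay":0,"az":0}]'|sed -n 2,4p
python3 -m handwheel '[{"tx":0,"ty":0,"tz":0.15,"ax":0,"ay":0,"az":0},{"tx":0,"ty":0,"tz":0,"ax":0,"ay":0,"az":0},{"tx":0,"ty":0,"tz":0,"ax":0,"ay":0,"az":0}]'|sed -n 2,4p
```

```text
tcp_pos: [0.5249, -0.1182, 0.1916]
tcp_rot: [-2.394, -2.033, 0.001]
ft_force: [0.3, -0.5, -2.9]
tcp_pos: [0.5253, -0.118, 0.1892]
tcp_rot: [-2.394, -2.034, 0.0]
ft_force: [0.4, -0.8, -1.5]
tcp_pos: [0.5252, -0.1179, 0.1862]
tcp_rot: [-2.394, -2.034, 0.0]
ft_force: [0.1, -0.5, -1.6]
```

```bash
python3 -m handwheel '[{"tx":0,"ty":0,"tz":0.15,"ax":0,"ay":0,"az":0},{"tx":0,"ty":0,"tz":0.15,"ax":0,"ay":0,"az":0},{"tx":0,"ty":0,"tz":0,"ax":0,"ay":0,"az":0}]'|sed -n 2,4p
python3 -m handwheel '[{"tx":0,"ty":0,"tz":0.15,"ax":0,"ay":0,"az":0},{"tx":0,"ty":0,"tz":0.15,"ax":0,"ay":0,"az":0},{"tx":0,"ty":0,"tz":0,"ax":0,"ay":0,"az":0}]'|sed -n 2,4p
python3 -m handwheel '[{"tx":0,"ty":0,"tz":0.15,"ax":0,"ay":0,"az":0},{"tx":0,"ty":0,"tz":0.15,"ax":0,"ay":0,"az":0},{"tx":0,"ty":0,"tz":0,"ax":0,"ay":0,"az":0}]'|sed -n 2,4p
python3 -m handwheel '[{"tx":0,"ty":0,"tz":0.15,"ax":0,"ay":0,"az":0},{"tx":0,"ty":0,"tz":0.15,"ax":0,"ay":0,"az":0},{"tx":0,"ty":0,"tz":0,"ax":0,"ay":0,"az":0}]'|sed -n 2,4p
python3 -m handwheel '[{"tx":0,"ty":0,"tz":0.1,"ax":0,"ay":0,"az":0},{"tx":0,"ty":0,"tz":0,"ax":0,"ay":0,"az":0},{"tx":0,"ty":0,"tz":0,"ax":0,"ay":0,"az":0}]'|sed -n 2,4p
```

```text
tcp_pos: [0.5255, -0.118, 0.1798]
tcp_rot: [2.394, 2.034, 0.0]
ft_force: [0.7, -0.5, -1.4]
tcp_pos: [0.5258, -0.1182, 0.1746]
tcp_rot: [2.393, 2.033, 0.001]
ft_force: [0.7, -0.5, 0.7]
tcp_pos: [0.5258, -0.1182, 0.1687]
tcp_rot: [2.393, 2.033, 0.001]
ft_force: [0.5, -0.4, 1.6]
tcp_pos: [0.5258, -0.1182, 0.1627]
tcp_rot: [2.393, 2.033, 0.001]
ft_force: [0.7, 0.2, 2.7]
tcp_pos: [0.5259, -0.1182, 0.1608]
tcp_rot: [2.393, 2.033, 0.001]
ft_force: [1.3, -0.6, 3.8]
```

```bash
python3 -m handwheel '[{"tx":0,"ty":0,"tz":-0.7,"ax":0,"ay":0,"az":0},{"tx":0,"ty":0,"tz":-0.7,"ax":0,"ay":0,"az":0},{"tx":0,"ty":0,"tz":-0.7,"ax":0,"ay":0,"az":0},{"tx":0,"ty":0,"tz":0,"ax":0,"ay":0,"az":0},{"tx":0,"ty":0,"tz":0,"ax":0,"ay":0,"az":0}]'|sed -n 2,4p
python3 -m handwheel '[{"tx":-1,"ty":0,"tz":0,"ax":0,"ay":0,"az":0},{"tx":-1,"ty":0,"tz":0,"ax":0,"ay":0,"az":0},{"tx":-1,"ty":0,"tz":0,"ax":0,"ay":0,"az":0},{"tx":-1,"ty":0,"tz":0,"ax":0,"ay":0,"az":0},{"tx":-1,"ty":0,"tz":0,"ax":0,"ay":0,"az":0}]'|sed -n 2p
python3 -m handwheel '[{"tx":-1,"ty":-0.05,"tz":0,"ax":0,"ay":0,"az":0},{"tx":0,"ty":0,"tz":0,"ax":0,"ay":0,"az":0},{"tx":0,"ty":0,"tz":0,"ax":0,"ay":0,"az":0},{"tx":0,"ty":0,"tz":0,"ax":0,"ay":0,"az":0}]'|sed -n 2,4p
```

```text
tcp_pos: [0.5251, -0.1179, 0.2019]
tcp_rot: [-2.394, -2.034, 0.0]
ft_force: [0.1, -0.1, -2.5]
tcp_pos: [0.508, -0.2169, 0.2003]
tcp_pos: [0.5043, -0.2355, 0.201]
tcp_rot: [-2.392, -2.032, 0.0]
ft_force: [0.4, -0.4, -1.4]
```

```bash
python3 -m handwheel '[{"tx":0,"ty":0,"tz":0.25,"ax":0,"ay":0,"az":0},{"tx":0,"ty":0,"tz":0.25,"ax":0,"ay":0,"az":0},{"tx":0,"ty":0,"tz":0.25,"ax":0,"ay":0,"az":0},{"tx":0,"ty":0,"tz":0,"ax":0,"ay":0,"az":0}]'|sed -n 2,4p
python3 -m handwheel '[{"tx":0,"ty":0,"tz":0.2,"ax":0,"ay":0,"az":0},{"tx":0,"ty":0,"tz":0.2,"ax":0,"ay":0,"az":0},{"tx":0,"ty":0,"tz":0.2,"ax":0,"ay":0,"az":0},{"tx":0,"ty":0,"tz":0.2,"ax":0,"ay":0,"az":0},{"tx":0,"ty":0,"tz":0,"ax":0,"ay":0,"az":0}]'|sed -n 2,4p
python3 -m handwheel '[{"tx":0,"ty":0,"tz":0.2,"ax":0,"ay":0,"az":0},{"tx":0,"ty":0,"tz":0.2,"ax":0,"ay":0,"az":0},{"tx":0,"ty":0,"tz":0.2,"ax":0,"ay":0,"az":0},{"tx":0,"ty":0,"tz":0,"ax":0,"ay":0,"az":0}]'|sed -n 2,4p
python3 -m handwheel '[{"tx":0,"ty":0,"tz":0.2,"ax":0,"ay":0,"az":0},{"tx":0,"ty":0,"tz":0.2,"ax":0,"ay":0,"az":0},{"tx":0,"ty":0,"tz":0,"ax":0,"ay":0,"az":0},{"tx":0,"ty":0,"tz":0,"ax":0,"ay":0,"az":0}]'|sed -n 2,4p
```

```text
tcp_pos: [0.5044, -0.2351, 0.1857]
tcp_rot: [-2.391, -2.034, 0.001]
ft_force: [0.4, 0.7, -3.0]
tcp_pos: [0.5052, -0.2363, 0.1706]
tcp_rot: [-2.394, -2.034, -0.001]
ft_force: [1.1, 0.2, -1.7]
tcp_pos: [0.5057, -0.2368, 0.1599]
tcp_rot: [2.393, 2.032, 0.001]
ft_force: [2.5, -1.4, 1.3]
tcp_pos: [0.5057, -0.2369, 0.1519]
tcp_rot: [2.393, 2.032, 0.001]
ft_force: [2.1, -0.6, 2.8]
```

```bash
python3 -m handwheel '[{"tx":0,"ty":0,"tz":-0.8,"ax":0,"ay":0,"az":0},{"tx":0,"ty":0,"tz":-0.8,"ax":0,"ay":0,"az":0},{"tx":0,"ty":0,"tz":-0.95,"ax":0,"ay":0,"az":0},{"tx":0,"ty":0,"tz":0,"ax":0,"ay":0,"az":0},{"tx":0,"ty":0,"tz":0,"ax":0,"ay":0,"az":0}]'|sed -n 2,4p
python3 -m handwheel '[{"tx":1,"ty":0,"tz":0,"ax":0,"ay":0,"az":0},{"tx":1,"ty":0,"tz":0,"ax":0,"ay":0,"az":0},{"tx":1,"ty":0,"tz":0,"ax":0,"ay":0,"az":0},{"tx":1,"ty":0,"tz":0,"ax":0,"ay":0,"az":0},{"tx":1,"ty":0,"tz":0,"ax":0,"ay":0,"az":0}]'|sed -n 2p
python3 -m handwheel '[{"tx":1,"ty":0.05,"tz":0,"ax":0,"ay":0,"az":0},{"tx":0,"ty":0,"tz":0,"ax":0,"ay":0,"az":0},{"tx":0,"ty":0,"tz":0,"ax":0,"ay":0,"az":0},{"tx":0,"ty":0,"tz":0,"ax":0,"ay":0,"az":0}]'|sed -n 2,4p
python3 -m handwheel '[{"tx":0,"ty":0,"tz":0.25,"ax":0,"ay":0,"az":0},{"tx":0,"ty":0,"tz":0.25,"ax":0,"ay":0,"az":0},{"tx":0,"ty":0,"tz":0.25,"ax":0,"ay":0,"az":0},{"tx":0,"ty":0,"tz":0,"ax":0,"ay":0,"az":0}]'|sed -n 2,4p
```

```text
tcp_pos: [0.5049, -0.2363, 0.2023]
tcp_rot: [2.394, 2.034, -0.0]
ft_force: [-1.2, 0.7, -2.6]
tcp_pos: [0.5198, -0.1362, 0.2001]
tcp_pos: [0.5246, -0.1182, 0.2011]
tcp_rot: [-2.392, -2.034, 0.002]
ft_force: [0.2, -1.2, -2.2]
tcp_pos: [0.5244, -0.1183, 0.1857]
tcp_rot: [-2.393, -2.031, 0.002]
ft_force: [0.0, 0.5, -2.5]
```

```bash
python3 -m handwheel '[{"tx":0,"ty":0,"tz":0.2,"ax":0,"ay":0,"az":0},{"tx":0,"ty":0,"tz":0.2,"ax":0,"ay":0,"az":0},{"tx":0,"ty":0,"tz":0.2,"ax":0,"ay":0,"az":0},{"tx":0,"ty":0,"tz":0.2,"ax":0,"ay":0,"az":0},{"tx":0,"ty":0,"tz":0,"ax":0,"ay":0,"az":0}]'|sed -n 2,4p
python3 -m handwheel '[{"tx":0,"ty":0,"tz":0.2,"ax":0,"ay":0,"az":0},{"tx":0,"ty":0,"tz":0.2,"ax":0,"ay":0,"az":0},{"tx":0,"ty":0,"tz":0.2,"ax":0,"ay":0,"az":0},{"tx":0,"ty":0,"tz":0,"ax":0,"ay":0,"az":0}]'|sed -n 2,4p
python3 -m handwheel '[{"tx":0,"ty":0,"tz":0.2,"ax":0,"ay":0,"az":0},{"tx":0,"ty":0,"tz":0.2,"ax":0,"ay":0,"az":0},{"tx":0,"ty":0,"tz":0,"ax":0,"ay":0,"az":0},{"tx":0,"ty":0,"tz":0,"ax":0,"ay":0,"az":0}]'|sed -n 2,4p
```

```text
tcp_pos: [0.5248, -0.1178, 0.1703]
tcp_rot: [-2.393, -2.033, 0.001]
ft_force: [-1.0, -0.1, -1.5]
tcp_pos: [0.5257, -0.1182, 0.1592]
tcp_rot: [2.394, 2.033, 0.001]
ft_force: [0.2, -0.9, -3.2]
tcp_pos: [0.5258, -0.1182, 0.1516]
tcp_rot: [2.393, 2.033, 0.001]
ft_force: [0.5, -1.5, 1.4]
```

```bash
python3 -m handwheel '[{"tx":0,"ty":0,"tz":0.15,"ax":0,"ay":0,"az":0},{"tx":0,"ty":0,"tz":0,"ax":0,"ay":0,"az":0},{"tx":0,"ty":0,"tz":0,"ax":0,"ay":0,"az":0},{"tx":0,"ty":0,"tz":0,"ax":0,"ay":0,"az":0}]'|sed -n 2,4p
python3 -m handwheel '[{"tx":0,"ty":0,"tz":-0.8,"ax":0,"ay":0,"az":0},{"tx":0,"ty":0,"tz":-1,"ax":0,"ay":0,"az":0},{"tx":0,"ty":0,"tz":-1,"ax":0,"ay":0,"az":0},{"tx":0,"ty":0,"tz":-1,"ax":0,"ay":0,"az":0},{"tx":-1,"ty":0,"tz":-1,"ax":0,"ay":0,"az":0}]'|sed -n 2,4p
python3 -m handwheel '[{"tx":-1,"ty":0,"tz":-1,"ax":0,"ay":0,"az":0},{"tx":-1,"ty":0,"tz":-1,"ax":0,"ay":0,"az":0},{"tx":-1,"ty":0,"tz":-1,"ax":0,"ay":0,"az":0},{"tx":-1,"ty":0,"tz":-1,"ax":0,"ay":0,"az":0},{"tx":-1,"ty":0,"tz":0,"ax":0,"ay":0,"az":0}]'|sed -n 2,4p
python3 -m handwheel '[{"tx":-1,"ty":0,"tz":0,"ax":0,"ay":0,"az":0},{"tx":-0.5,"ty":0,"tz":0,"ax":0,"ay":0,"az":0},{"tx":0,"ty":0,"tz":0,"ax":0,"ay":0,"az":0},{"tx":0,"ty":0,"tz":0,"ax":0,"ay":0,"az":0}]'
python3 - <<'E'
from h import *
o=robot.get_obs();c=cam("wrist");np.savez("w6.npz",K=c[0],D=c[1],T=c[2]);print(o["tcp_pos"])
im=robot.read_camera("wrist");cv2.imwrite("w6.png",im)
f=ld("w6.npz");p=proj("",[[.521,-.18,.076],[.4715,-.3613,.07]],f);print(p)
x,y=(p[0]-[100,75]).astype(int);x=min(max(x,0),360);y=min(max(y,0),270);print(x,y)
cv2.imwrite("pics/w6.png",cv2.resize(im[y:y+150,x:x+200],None,fx=4,fy=4,interpolation=cv2.INTER_CUBIC))
E
```

```text
tcp_pos: [0.5258, -0.1182, 0.1488]
tcp_rot: [2.393, 2.033, 0.001]
ft_force: [0.9, -0.0, 3.6]
tcp_pos: [0.5212, -0.1347, 0.2441]
tcp_rot: [-2.388, -2.035, -0.0]
ft_force: [0.3, -0.7, -2.2]
tcp_pos: [0.5064, -0.2378, 0.3277]
tcp_rot: [2.391, 2.032, 0.001]
ft_force: [-0.5, -0.5, -1.5]
time_s: 21.43
tcp_pos: [0.5006, -0.2655, 0.3231]
tcp_rot: [-2.393, -2.031, -0.0]
ft_force: [0.5, 0.6, -2.0]
width: 0.0192
grasp_force: 50.0
[ 0.50062117 -0.2655481   0.32314054]
[[286.01150284 110.27997748]
 [272.14839376 244.22450092]]
186 35
```

View pics/w6.png

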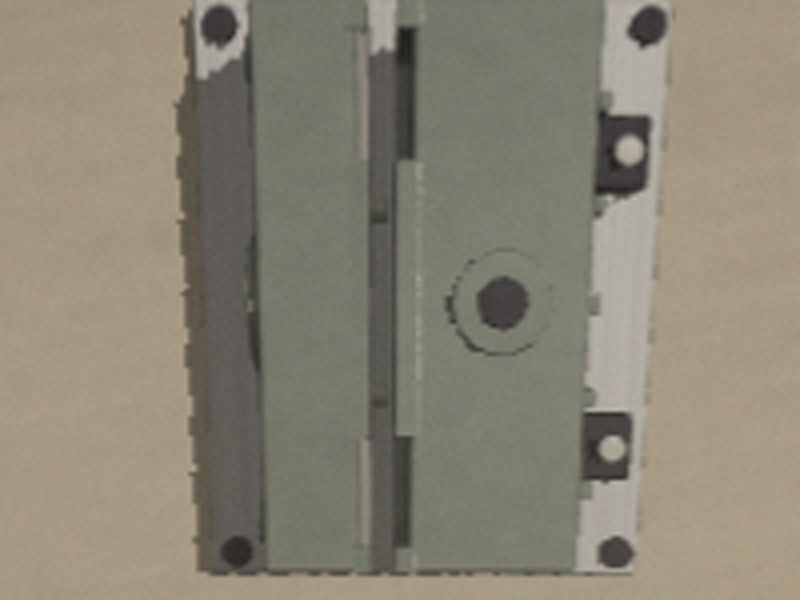

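Run:
```python
from h import *
c=ld("w6.npz");q=lambda u,v: ray("",cr(u,v,4,(186,35)),.076,c)
im=cv2.imread("w6.png")
for v in (40,60,63,150,165): pass
d=lambda a,b:print(a,b,1e3*np.linalg.norm(q(*a)-q(*b)))
d((369,90),(415,90));d((371,490),(412,490));d((369,180),(396,180));d((371,425),(395,425));d((387,30),(387,547));d((415,98),(412,490))
for v in(90,180,425,490):
    r=int(round(cr(0,v,4,(186,35))[1]));print(v,im[r,186+85:186+110].mean(1).astype(int).tolist())
```

```text
(369, 90) (415, 90) 13.957459916983451
(371, 490) (412, 490) 13.630232243924732
(369, 180) (396, 180) 8.35847354165697
(371, 425) (395, 425) 7.858089852356906
(387, 30) (387, 547) 155.6650763487777
(415, 98) (412, 490) 118.17018213349306
90 [116, 115, 114, 104, 113, 127, 128, 95, 84, 88, 88, 88, 92, 81, 66, 60, 58, 51, 69, 103, 114, 117, 115, 116, 114]
180 [114, 114, 113, 112, 108, 110, 111, 82, 80, 88, 85, 89, 91, 68, 102, 118, 119, 119, 118, 125, 119, 117, 119, 115, 114]
425 [114, 115, 116, 118, 117, 115, 116, 86, 82, 87, 83, 87, 87, 76, 111, 121, 122, 122, 122, 129, 124, 118, 116, 121, 115]
490 [115, 116, 114, 116, 109, 119, 133, 113, 90, 85, 86, 90, 89, 74, 67, 62, 58, 73, 107, 116, 120, 120, 118, 120, 122]
```

```bash
python3 -m handwheel '[{"tx":-0.985,"ty":-0.12,"tz":0,"ax":0,"ay":0,"az":0},{"tx":-0.985,"ty":-0.12,"tz":0,"ax":0,"ay":0,"az":0},{"tx":-0.985,"ty":-0.12,"tz":0,"ax":0,"ay":0,"az":0},{"tx":-0.985,"ty":-0.12,"tz":0.5,"ax":0,"ay":0,"az":0},{"tx":-0.985,"ty":-0.12,"tz":0.8,"ax":0,"ay":0,"az":-0.67}]'|sed -n 2,4p
python3 -m handwheel '[{"tx":0,"ty":0,"tz":1,"ax":0,"ay":0,"az":0},{"tx":0,"ty":0,"tz":1,"ax":0,"ay":0,"az":0},{"tx":0,"ty":0,"tz":1,"ax":0,"ay":0,"az":0},{"tx":0,"ty":0,"tz":0.5,"ax":0,"ay":0,"az":0},{"tx":0,"ty":0,"tz":0,"ax":0,"ay":0,"az":0}]'|sed -n 2,4p
python3 -m handwheel '[{"tx":0,"ty":0,"tz":0,"ax":0,"ay":0,"az":0},{"tx":0,"ty":0,"tz":0,"ax":0,"ay":0,"az":0},{"tx":0,"ty":0,"tz":0,"ax":0,"ay":0,"az":0},{"tx":0,"ty":0,"tz":0,"ax":0,"ay":0,"az":0},{"tx":0,"ty":0,"tz":0,"ax":0,"ay":0,"az":0}]'
```

```text
tcp_pos: [0.4744, -0.3611, 0.2999]
tcp_rot: [2.341, 2.089, 0.001]
ft_force: [-0.2, 1.0, -2.0]
tcp_pos: [0.4727, -0.3589, 0.2255]
tcp_rot: [-2.34, -2.087, -0.0]
ft_force: [-0.5, 0.0, -3.0]
time_s: 22.73
tcp_pos: [0.4737, -0.3616, 0.2293]
tcp_rot: [2.345, 2.089, 0.0]
ft_force: [0.5, 0.1, -2.5]
width: 0.0195
grasp_force: 50.0
```

```bash
python3 -m handwheel '[{"tx":0.04,"ty":-0.06,"tz":0.8,"ax":0,"ay":0,"az":0},{"tx":0,"ty":0,"tz":0.6,"ax":0,"ay":0,"az":0},{"tx":0,"ty":0,"tz":0.6,"ax":0,"ay":0,"az":0},{"tx":0,"ty":0,"tz":0.6,"ax":0,"ay":0,"az":0},{"tx":0,"ty":0,"tz":0,"ax":0,"ay":0,"az":0}]'|sed -n 2,4p
python3 -m handwheel '[{"tx":0,"ty":0,"tz":0.6,"ax":0,"ay":0,"az":0},{"tx":0,"ty":0,"tz":0.6,"ax":0,"ay":0,"az":0},{"tx":0,"ty":0,"tz":0.5,"ax":0,"ay":0,"az":0},{"tx":0,"ty":0,"tz":0.2,"ax":0,"ay":0,"az":0},{"tx":0,"ty":0,"tz":0,"ax":0,"ay":0,"az":0}]'|sed -n 2,4p
python3 -m handwheel '[{"tx":0,"ty":0,"tz":0.15,"ax":0,"ay":0,"az":0},{"tx":0,"ty":0,"tz":0,"ax":0,"ay":0,"az":0},{"tx":0,"ty":0,"tz":0,"ax":0,"ay":0,"az":0},{"tx":0,"ty":0,"tz":0,"ax":0,"ay":0,"az":0}]'|sed -n 2,4p
```

```text
tcp_pos: [0.4713, -0.3594, 0.1742]
tcp_rot: [-2.343, -2.087, 0.0]
ft_force: [-0.2, 0.2, -2.4]
tcp_pos: [0.4719, -0.36, 0.1377]
tcp_rot: [-2.345, -2.088, 0.0]
ft_force: [0.0, 0.5, -2.2]
tcp_pos: [0.4725, -0.3606, 0.1359]
tcp_rot: [2.345, 2.089, 0.0]
ft_force: [-0.0, 0.3, -2.0]
```

Nearly seated; lower the last 2 mm, release, and rise.

```bash
python3 -m handwheel '[{"tx":0,"ty":0,"tz":0.1,"ax":0,"ay":0,"az":0},{"tx":0,"ty":0,"tz":0,"ax":0,"ay":0,"az":0},{"tx":0,"ty":0,"tz":0,"ax":0,"ay":0,"az":0},{"tx":0,"ty":0,"tz":0,"ax":0,"ay":0,"az":0}]'|sed -n 2,4p
python3 -m handwheel '[{"tx":0,"ty":0,"tz":0,"ax":0,"ay":0,"az":0},{"tx":0,"ty":0,"tz":0,"ax":0,"ay":0,"az":0},{"tx":0,"ty":0,"tz":0,"ax":0,"ay":0,"az":0},{"tx":0,"ty":0,"tz":0,"ax":0,"ay":0,"az":0},{"tx":0,"ty":0,"tz":0,"ax":0,"ay":0,"az":0}]' -1
python3 -m handwheel '[{"tx":0,"ty":0,"tz":0,"ax":0,"ay":0,"az":0},{"tx":0,"ty":0,"tz":0,"ax":0,"ay":0,"az":0},{"tx":0,"ty":0,"tz":0,"ax":0,"ay":0,"az":0},{"tx":0,"ty":0,"tz":0,"ax":0,"ay":0,"az":0},{"tx":0,"ty":0,"tz":0,"ax":0,"ay":0,"az":0}]'
python3 -m handwheel '[{"tx":0,"ty":0,"tz":-0.6,"ax":0,"ay":0,"az":0},{"tx":0,"ty":0,"tz":-1,"ax":0,"ay":0,"az":0},{"tx":0,"ty":0,"tz":-1,"ax":0,"ay":0,"az":0},{"tx":0,"ty":0,"tz":-1,"ax":0,"ay":0,"az":0},{"tx":0,"ty":0,"tz":-1,"ax":0,"ay":0,"az":0}]'|sed -n 2,4p
python3 -m handwheel '[{"tx":0,"ty":0,"tz":-1,"ax":0,"ay":0,"az":0},{"tx":0,"ty":0,"tz":-1,"ax":0,"ay":0,"az":0},{"tx":0,"ty":0,"tz":-1,"ax":0,"ay":0,"az":0},{"tx":0,"ty":0,"tz":0,"ax":0,"ay":0,"az":0},{"tx":0,"ty":0,"tz":0,"ax":0,"ay":0,"az":0}]'|sed -n 2,4p
python3 - <<'E'
from h import *
o=robot.get_obs();c=cam("wrist");np.savez("w7.npz",K=c[0],D=c[1],T=c[2]);print(o["tcp_pos"])
cv2.imwrite("pics/w7.png",cv2.resize(robot.read_camera("wrist"),(800,600),interpolation=cv2.INTER_CUBIC))
E
```

```text
tcp_pos: [0.4726, -0.3609, 0.1342]
tcp_rot: [2.345, 2.088, -0.0]
ft_force: [-0.5, 0.8, 5.2]
time_s: 24.65
tcp_pos: [0.4722, -0.3602, 0.133]
tcp_rot: [-2.346, -2.089, -0.0]
ft_force: [-0.1, -0.8, -0.1]
width: 0.0485
grasp_force: 0.0
time_s: 25.07
tcp_pos: [0.4723, -0.3604, 0.1334]
tcp_rot: [2.346, 2.089, 0.0]
ft_force: [0.6, -0.5, -0.5]
width: 0.0813
grasp_force: 0.0
tcp_pos: [0.4722, -0.3603, 0.2263]
tcp_rot: [-2.346, -2.089, 0.0]
ft_force: [0.9, -0.3, -0.1]
tcp_pos: [0.4727, -0.3608, 0.2863]
tcp_rot: [2.344, 2.088, -0.0]
ft_force: [-1.1, 0.8, 0.0]
[ 0.47265163 -0.36080061  0.28630396]
```

View pics/w7.png

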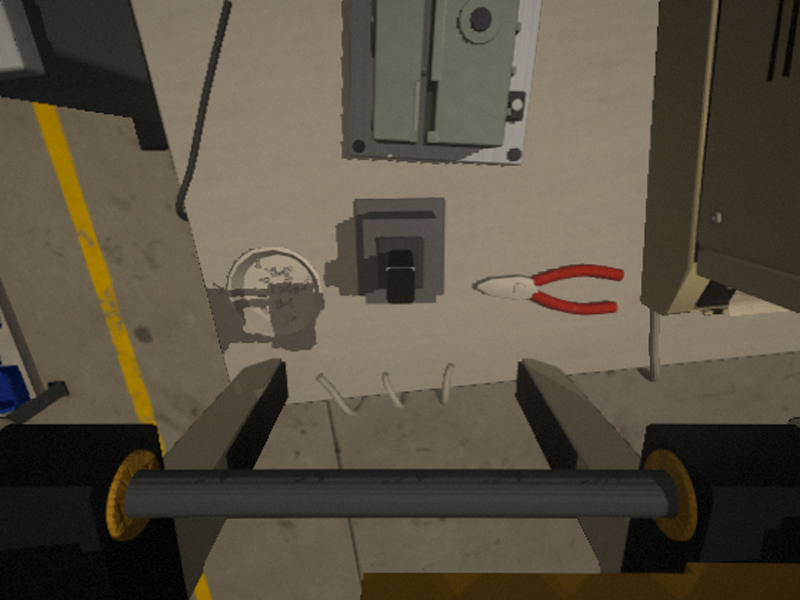

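The wedge stands upright in its rest: the handle is at (400,283), the guard is on the block at (400,255), and the seam is open at (425,80). The dish at (273,295) and the cutters at (560,290) are where they were.

```bash
python3 -c "
from cell import robot
print(robot.close_job())"
```

```text
the job is handed in; nothing more can be done
None
```

The job is handed in: by my camera measurements before the wedge went back, the seam was open about 8.7 mm at the left end and 8.2 mm at the right, and the wedge now stands in its rest with the loose items left where they were; no verdict came back.

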